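# Log the tube rack and hold the nest's sprung retaining arm open

### The job

The tube rack in the nest is about to be collected. Log it on the bench tally counter by swinging the counter's lever to its stop and letting it spring back home; then swing the nest's sprung retaining arm fully open against its stop and hold it there. Finish while still holding the arm open, leaving the rack in the nest and the things around undisturbed.

Things in the scene. Friction and masses are not known exactly. Their poses are not given: they have to be found in the camera images.
- nest: rack nest, a grey-painted metal base plate 190 x 165 x 12 mm screwed to the bench, with low fences on three sides holding a tube rack. Origin: centre of the plate's underside; z up; the open fourth side, where the sprung retaining arm lies, faces the nest's -x. It can be turned up to about 30 degrees either way about the vertical, the -x side always roughly towards the robot base.
- retainer_pivot (a point): point on the vertical pivot axis of the sprung retaining arm, at nest coordinates x -40, y +63 mm, 80 mm above the nest's underside (the pivot hub itself ends at 42 mm, a small cap on it at 49 mm: this point is in the air above it). Fixed to the nest.
- retainer_post (a point): the grip of the retaining arm: an upright round white plastic post 16 mm in diameter at the arm's free end, 120 mm from the pivot axis. The post runs from 40 to 95 mm above the bench; the point is on its axis at 80 mm. The steel arm below it is a flat bar 12 mm wide, 30 to 41 mm above the bench; 37 mm from post axis to the rack's front face when shut. Moves with the arm.
- retainer (a joint): angle of the sprung retaining arm, rad: 0 = shut (arm along the nest's -y direction from the pivot, its rubber nose at the rack), 1.05 = against its stop, fully open. It grows as the arm swings clockwise seen from above, the post leaving the rack along the nest's -x. At angle q the post is at pivot + 120 mm * (-sin q, -cos q) in nest x, y. The spring always pulls it shut: about 3 N at the post when shut, 7.5 N at the stop.
- rack: white plastic tube rack, 85 x 127 x 45 mm, about 0.35 kg, loose in the nest between the fences; its top is 57 mm above the bench, a few tube caps reach 63 mm. Origin: centre of its underside. To be left in place.
- tally: bench tally counter screwed to the bench: grey housing 55 x 75 mm, top 58 mm above the bench, on a foot plate 90 x 110 x 6 mm. Origin: centre of the foot plate's underside, z up. Its sprung lever stands on the counter's -y side. It can be turned up to about 30 degrees either way about the vertical.
- tally_knob (a point): centre of the tally lever's white plastic knob, a cylinder 16 mm in diameter and 28 mm long lying along the counter's y. At rest it is at counter coordinates x -33, y -50, z 102 mm; free above and on the -x and -y sides. Moves with the lever.
- tally_lever (a joint): angle of the tally lever, rad: 0 = home (leaning 0.45 rad to the counter's -x), 0.9 = at its stop (leaning 0.45 rad to +x). The lever turns about the counter's y axis, at 34 mm height; the knob centre is 75 mm from that axis and travels 65 mm along the counter's +x, rising 8 mm midway. A spring returns it home when let go: 1.4 N at the knob at home, 3 N at the stop.
- jar: small white capped jar, 36 mm in diameter, 55 mm tall, standing loose beyond the work in the middle; bystander. Origin: centre of its underside.
- reagent: capped amber bottle, 64 mm in diameter, 130 mm tall, standing loose at the left; bystander. Origin: centre of its underside.
- tip_box: grey closed box 80 x 120 x 50 mm loose at the right; bystander. Origin: centre of its underside.
There are look-alikes about, which are no part of the job. Leave any purple or turquoise look-alike of the rack alone. Of the things that look like the tally, take the one that is farthest to the robot's right at the start.

How it is judged:
On the way, in this order (a step that is already met when the one before it is completed fails the run):
1. the tally lever is swung to its stop (value of joint tally_lever above 0.82 rad), for 0.02 s.
2. the tally lever has sprung back home (value of joint tally_lever below 0.08 rad), for 0.1 s.
3. the retaining arm is open against its stop (value of joint retainer above 0.98 rad), for 0.2 s.
At the end, for the whole second after the job is handed in: the robot's fingers hold the retaining arm within 0.07 rad of its open stop (angle above 0.98 of 1.05, finger force on it above 2 N), the tally lever is home (below 0.08 rad) and the rack is still in the nest, not slid more than 15 mm (value of joint retainer above 0.98 rad and contact force between the fingers and retainer above 2 N and value of joint tally_lever below 0.08 rad and x of rack in the frame of nest between 0.025 and 0.055 m); the arm keeps its last pose, push and grip.
It fails at once if the rack in the nest is pushed out of place (more than 15 mm) (distance of rack from where it was at the start of the episode above 0.015 m).
It fails at once if a bystander (jar, bottle, box) is moved more than 20 mm (distance of any of jar, reagent, tip_box from where it was at the start of the episode above 0.02 m).
It also fails if it takes over 54 s, if anything falls off the work surface, if the arm or the gripper's body presses on something with over 40 N, if the wrist force passes 120 N, or if a joint passes its speed limit or range.

### The arm

A 7-joint arm with a two-finger parallel gripper is mounted at the origin on the work surface. World frame = base frame: x ahead of the robot, y to its left, z up, the work surface at z = 0. Lengths are in m, angles in rad, forces in N, time in s.
With the tool pointing down it reaches from about 0.4 to 0.85 m from the base axis. Payload 4.5 kg.
Tool frame: the origin (TCP) lies between the finger pads; the fingertips stand 19 mm ahead of it and the grasp point (between the pads) is the TCP; z points along the fingers, y is the direction in which the jaws open and shut (so a half turn about z gives the same grasp; the last joint's range is limited). The gripper opens to 88 mm and grips with 3 to 60 N. Pads are 18 mm wide; open, the fingers measure 123 mm over their backs; the gripper's body (75 mm by 187 mm) begins 45 mm behind the grasp point.
Start: joints at [-1.078, 0.689, -0.195, 1.565, 0.157, 0.902, -0.215], TCP at [0.277, 0.56, 0.258] pointing down, gripper open.
Joint ranges: [-3.01, 3.01], [-0.46, 2.08], [-1.47, 1.51], [0.13, 2.56], [-1, 4.14], [0.04, 2.09], [-2.66, 2.66]. Speed limits (rad/s): [2.57, 2.57, 3.14, 3.14, 3.14, 3.14, 3.14].

### API

Orientations are given as a unit quaternion [x, y, z, w].
In Python, from plant import status, snapshot, finish_job, cut_out, tip_of gives the robot as it stands. The module is installed in compiled form; this text tells all that it offers.
- The arm moves only by the tool carry_out, never from a script. Its arguments are lists of equal length, an entry for each row: "linear": the shift along the world's x, y, z in m, a list of three; "roll": the turn about the world's z in rad. A call has 1 to 8 rows; each row is the pose to reach, as a shift and turn from the pose measured when the call began; what a row does not reach only later rows make up. A row lasts 1/12 s, in which the tool goes at most 41.7 mm and 7.16 degrees, less where a joint would pass 70% of its speed; a pose out of reach is approached as far as the arm can. A call with a gripper value outside its range is refused whole. "gripper" is the opening, from 0 (shut) to 1 (fully open), set as the call begins (left out, the last holds). The fingers move at their own pace and stop on an object; "grip_force" is the grip in N (left out, the last holds). Time passes only in rows, so rows that repeat a pose let the fingers close. It gives the time, the measured TCP pose, the force and the opening at its end, in the units of the state.
- status.get_state(): the state, without advancing time (a new reading comes with each control period).
- snapshot(name): name is "side" or "top"; returns a dict with "img" (400x640x3 uint8, red, green, blue), "range_z" (400x640 float32, m along the optical axis (not along the pixel's ray), 0 where there is no reading), "fx", "fy", "cx", "cy" (pixels), "world_from_camera" (4x4, takes a point from camera to world coordinates). Camera axes: x right, y down, z forward; pixel columns grow to the right and rows downward; lengths in m; the calibration is good to about 2 mm. A picture is of the moment at which its call begins.
- finish_job(): hands the job in, once; it reports no verdict.
Trained networks look in a picture, given as the dict that the camera call returned (one of the last four; its "shot" number tells which), for a name from the list of things; names that differ only in an ending like _2 or _b are one class to them, and where a whole thing is asked for, a point or a joint stands for the part that bears it (a point fixed in the world has none). Each returns a list of dicts, best first, with "confidence" (0 to 1); they miss things now and then, are a little off and sometimes report something else, mostly with a low value. They report only what shows in the picture. A call takes as long as a camera call. They do not tell look-alikes from the thing itself.
- cut_out(picture, query): "region" (400x640 bool, what is visible of it) and "pixel" ([column, row] in pixels, amid what is visible of it).
- tip_of(picture, query): "pixel" ([column, row] in pixels: a listed point, or the origin of a listed thing).
The state is a dict: "clock": time; "q": joint angles; "qd": joint speeds; "joint_torque": joint torques, N m; "tool_pos": TCP position; "eef_rot": TCP orientation; "contact_force": force on the tool from outside, world axes, zero at the start; "moment": the same for the moment, N m; "opening": opening from 0.0 (shut) to 1.0 (fully open).
Only numpy, scipy, OpenCV 4.12 (cv2) and the standard library are available. Lean on these libraries where they do the work, as an engineer would, in place of code of your own. Each camera call takes 0.05 s, during which the arm holds its last target.

## Working session

There is one attempt and no reset: what is moved stays moved. The work goes in short steps, Python scripts to look and compute and a tool call to move; the robot and the scene stay as the last step left them, time stands still between calls to the robot, and variables do not carry over. Pictures are saved under pics/ and viewed, and the job is handed in when it is done.

Besides the shell and the picture viewer there is one more tool, called after ">>>" as name(argument=value, ...) on one line, values as JSON. carry_out: Moves the arm, as the interface text tells. Its arguments: {"type":"object","properties":{"linear":{"type":"array"},"roll":{"type":"array"},"gripper":{"type":"number"},"grip_force":{"type":"number"}},"required":["linear","roll"]}

```bash
mkdir -p pics; cat > h.py <<'E'
import numpy as np, cv2
from plant import status, snapshot, finish_job, cut_out, tip_of
def save(s,n,crop=None,scale=1):
    im=s["img"][:,:,::-1].copy()
    if crop: a,b,c,d=crop; im=im[b:d,a:c]
    if scale!=1: im=cv2.resize(im,None,fx=scale,fy=scale,interpolation=cv2.INTER_CUBIC)
    cv2.imwrite("pics/"+n+".png",im)
def ray(s,px):
    d=np.array([(px[0]-s["cx"])/s["fx"],(px[1]-s["cy"])/s["fy"],1.0]); T=np.array(s["world_from_camera"])
    return T[:3,3],T[:3,:3]@d
def atz(s,px,z):
    o,d=ray(s,px); return o+d*(z-o[2])/d[2]
def dep(s,px):
    o,d=ray(s,px); return o+d*s["range_z"][int(round(px[1])),int(round(px[0]))]
E
python3 - <<'E'
from h import *
np.set_printoptions(precision=3,suppress=True)
st=status.get_state(); print(st)
t=snapshot("top"); save(t,"top1"); s=snapshot("side"); save(s,"side1")
for n,p in(("top",t),("side",s)):
    print(n,p["world_from_camera"])
    for q in ["nest","retainer_pivot","retainer_post","rack","tally","tally_knob","jar","reagent","tip_box"]:
        for r in tip_of(p,q): print(n,q,np.round(r["pixel"],1),round(r["confidence"],2),dep(p,r["pixel"]))
E
```

```text
{'clock': 0.0, 'q': array([-1.078,  0.69 , -0.195,  1.566,  0.157,  0.902, -0.215]), 'qd': array([-0.002,  0.   ,  0.001,  0.   , -0.001,  0.   ,  0.   ]), 'joint_torque': array([  0.   , -52.757,  -1.267, -15.343,  -0.053,   0.007,   0.   ]), 'tool_pos': array([0.277, 0.56 , 0.257]), 'eef_rot': array([ 0.227,  0.974, -0.001, -0.   ]), 'contact_force': array([ 0.097, -0.151, -0.753]), 'moment': array([ 0.031, -0.007,  0.012]), 'opening': 0.9999310265765019}
top [[ 0.026 -0.997  0.074  0.444]
 [-1.    -0.025  0.016 -0.006]
 [-0.014 -0.075 -0.997  1.49 ]
 [ 0.     0.     0.     1.   ]]
top nest [270.6 167.5] 0.68 [0.657 0.155 0.055]
top retainer_pivot [239.1 169.3] 0.66 [0.657 0.259 0.003]
top retainer_pivot [500.3 213.3] 0.64 [ 0.538 -0.531  0.044]
top retainer_post [278.6 183.3] 0.85 [0.605 0.126 0.096]
top retainer_post [318.4 142.8] 0.21 [0.735 0.014 0.058]
top rack [200.7 134.1] 0.74 [0.755 0.371 0.05 ]
top rack [271.1 154.1] 0.62 [0.697 0.155 0.057]
top rack [296.5 248.3] 0.57 [0.419 0.071 0.047]
top tally [225.8 267.8] 0.8 [0.356 0.277 0.059]
top tally_knob [399.3 182.2] 0.59 [ 
[... 336 characters left out ...]
52 -1.07 ]
 [-0.02  -0.87  -0.492  0.778]
 [ 0.     0.     0.     1.   ]]
side nest [316.7 193.2] 0.89 [0.64  0.151 0.01 ]
side retainer_pivot [301.5 172. ] 0.71 [0.688 0.36  0.001]
side rack [317.1 166.5] 0.74 [0.75  0.334 0.021]
side rack [272.6 221.1] 0.68 [0.406 0.039 0.026]
side rack [327.4 189.6] 0.67 [0.656 0.098 0.045]
side tally [359.7 238.1] 0.97 [ 0.6   -0.186  0.016]
side tally [233.3 199.6] 0.8 [0.345 0.243 0.029]
side tally_knob [236.7 182. ] 0.6 [0.357 0.212 0.111]
side tally_knob [372.4 217.6] 0.38 [ 0.614 -0.227  0.109]
side jar [359.8 206.2] 0.61 [ 0.729 -0.006  0.002]
side reagent [306.6 167. ] 0.41 [0.72  0.371 0.012]
side tip_box [418.9 315.7] 0.73 [ 0.504 -0.558  0.051]
```

```bash
python3 - <<'E'
from h import *
for n in("top1","side1"):
    im=cv2.imread(f"pics/{n}.png")
    if n=="top1": im=im[110:310,130:530]
    else: im=im[110:350,180:480]
    cv2.imwrite(f"pics/{n}c.png",cv2.resize(im,None,fx=2,fy=2,interpolation=cv2.INTER_CUBIC))
E
```

```text
(no output)
```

View pics/top1c.png

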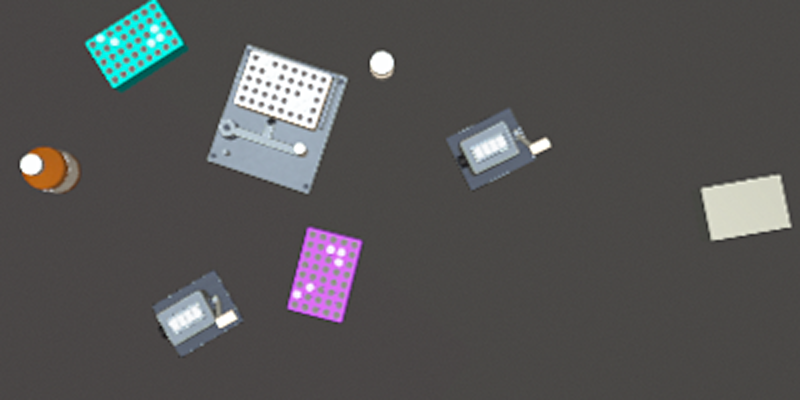

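View pics/side1c.png

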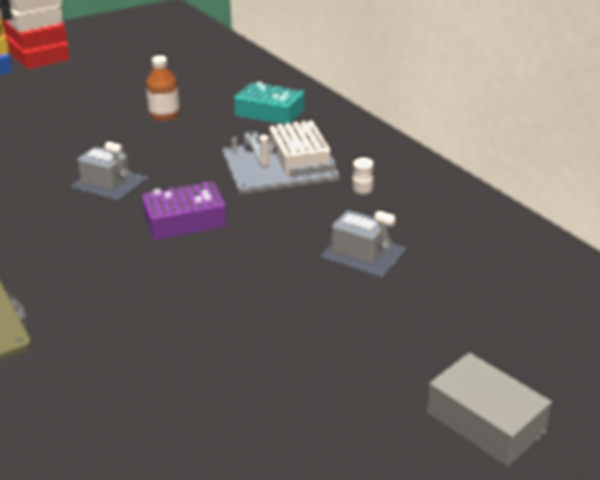

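The top view shows two tallies. One is at top px (376,186), at about y −0.16. The other is at (226,268), at about y +0.27. The right one is the target, with its knob at (399,182). The racks are turquoise (201,134), purple (296,248) and white in the nest (271,154). The post is at (279,184).

Next I refine poses and check a close crop.

```bash
python3 - <<'E'
from h import *
np.set_printoptions(precision=4,suppress=True)
t=snapshot("top"); save(t,"tallyc",(345,150,430,220),8); save(t,"nestc",(225,120,320,220),6)
rz=t["range_z"]; T=np.array(t["world_from_camera"])
v,u=np.mgrid[:400,:640]
P=np.stack([(u-t["cx"])/t["fx"]*rz,(v-t["cy"])/t["fy"]*rz,rz],-1)@T[:3,:3].T+T[:3,3]
def blob(box,zlo,zhi):
    a,b,c,d=box; Q=P[b:d,a:c].reshape(-1,3); m=(Q[:,2]>zlo)&(Q[:,2]<zhi); Q=Q[m]
    r=cv2.minAreaRect((Q[:,:2]*1000).astype(np.float32)); return len(Q),Q.mean(0),r
print("tally housing",blob((345,150,430,220),.05,.066))
print("tally plate+",blob((345,150,430,220),.004,.075))
print("knob",blob((385,165,430,205),.092,.13))
print("post",blob((265,170,295,200),.08,.11))
print("rack",blob((225,120,310,185),.05,.07))
print("nest",blob((215,115,320,215),.008,.07))
for q in["tally","tally_knob","retainer_post","nest","rack"]:
  for r in cut_out(t,q): print(q,np.round(r["pixel"],1),r["confidence"],r["region"].sum(),P[r["region"]].mean(0))
E
```

```text
tally housing (449, array([ 0.6161, -0.1539,  0.0585]), ((618.787109375, -157.90191650390625), (53.53269958496094, 89.46867370605469), 28.183317184448242))
tally plate+ (1466, array([ 0.6185, -0.1731,  0.0247]), ((621.035400390625, -199.62100219726562), (213.87411499023438, 259.3531494140625), 1.299339771270752))
knob (55, array([ 0.6141, -0.2199,  0.1071]), ((615.132080078125, -219.76580810546875), (15.927797317504883, 28.223918914794922), 28.16239356994629))
post (25, array([0.6027, 0.1244, 0.0953]), ((602.5831298828125, 124.37720489501953), (13.97387981414795, 13.87795352935791), 67.90603637695312))
rack (1199, array([0.6951, 0.1564, 0.0581]), ((677.640625, 163.64215087890625), (131.24537658691406, 124.8141098022461), 73.00347137451172))
nest (3334, array([0.6608, 0.1675, 0.0338]), ((672.4432373046875, 173.4259033203125), (307.92364501953125, 323.539306640625), 0.7268874049186707))
tally [375.3 186.3] 0.85 1052 [ 0.6149 -0.1582  0.0495]
tally [226.1 268.5] 0.83 1118 [0.3594 0.2734 0.044 ]
tally [156.  195.8] 0.71 519 [0.5644 0.487  0.088 ]
tally_knob [397.5 181. ] 0.47 58 [ 0.6142 -0.2111  0.1218]
retainer_post [263.6 179.7] 0.63 261 [0.6246 0.1869 0.0561]
nest [266.2 182. ] 0.75 1972 [0.6248 0.1734 0.0238]
rack [196.4 131.6] 0.69 1292 [0.7578 0.3801 0.0493]
rack [269.3 155.2] 0.57 1300 [0.6931 0.1556 0.0593]
rack [295.4 251.5] 0.57 1202 [0.421  0.0854 0.0529]
```

View pics/tallyc.png

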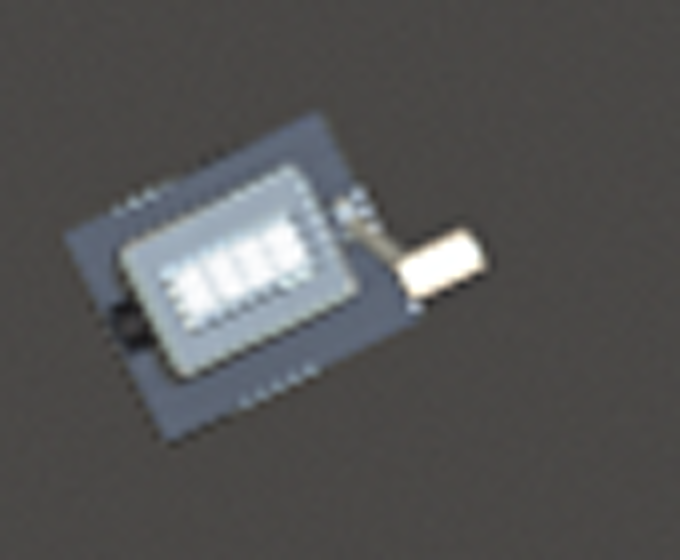

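View pics/nestc.png

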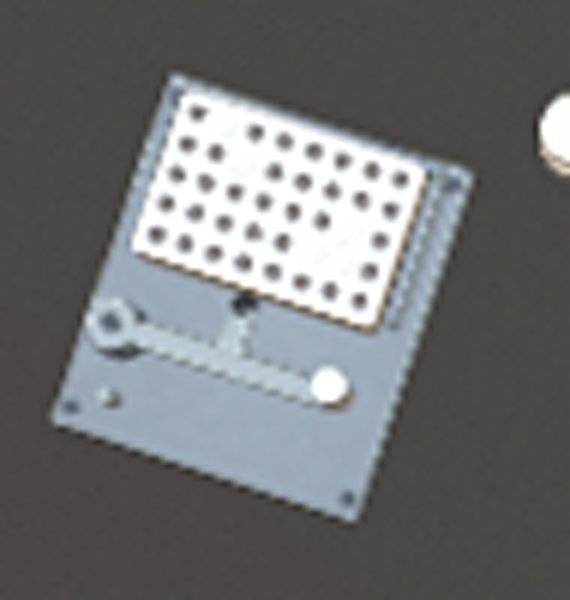

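The right tally is confirmed in the crop: its knob is at image (400,183) and the blob is 16 x 28 mm at z 0.107. That gives a counter yaw of 28.2° and a knob centre near (0.615, −0.220). I'll move over to the knob's −x side with the jaws shut.

>>> carry_out(linear=[[0.0135, -0.0375, 0], [0.027, -0.075, 0], [0.0405, -0.1125, 0], [0.054, -0.15, 0], [0.0675, -0.1875, 0], [0.081, -0.225, 0], [0.0945, -0.2625, 0], [0.108, -0.3, 0]], roll=[-0.03, -0.06, -0.09, -0.12, -0.15, -0.18, -0.21, -0.24], gripper=0)

```text
clock: 1.97
tool_pos: [0.3852, 0.2587, 0.258]
eef_rot: [0.343, 0.939, 0.0, 0.0]
contact_force: [0.6, -0.7, 0.1]
opening: 0.419
```

>>> carry_out(linear=[[0.0135, -0.0375, 0], [0.027, -0.075, 0], [0.0405, -0.1125, 0], [0.054, -0.15, 0], [0.0675, -0.1875, 0], [0.081, -0.225, 0], [0.0945, -0.2625, 0], [0.108, -0.3, 0]], roll=[-0.03, -0.06, -0.09, -0.12, -0.15, -0.18, -0.21, -0.24])

```text
clock: 2.63
tool_pos: [0.4937, -0.0433, 0.2583]
eef_rot: [0.454, 0.891, 0.0, 0.001]
contact_force: [1.0, 0.7, -0.4]
opening: 0.008
```

```bash
python3 -c "
from h import *
s=status.get_state();print(s)
from scipy.spatial.transform import Rotation as R
print(np.degrees(np.arctan2(*R.from_quat(s['eef_rot']).as_matrix()[[1,0],1])))"
```

```text
{'clock': 2.6333, 'q': array([ 0.08260745,  0.5203456 , -0.13546338,  1.95030309,  0.10691565,
        0.67627345,  0.51080815]), 'qd': array([ 0.87907062,  0.22240986,  0.05415139, -0.51956494, -0.04851063,
        0.27808536,  0.63883408]), 'joint_torque': array([ -3.18318285, -43.78380418,   0.32063828, -10.44864446,
         0.0878239 ,  -0.06698074,  -0.63886514]), 'tool_pos': array([ 0.49369591, -0.04326965,  0.25826893]), 'eef_rot': array([4.53541302e-01, 8.91234958e-01, 4.99489336e-04, 5.35951279e-04]), 'contact_force': array([ 1.04814613,  0.72152501, -0.44975482]), 'moment': array([-0.03082504, -0.03488503,  0.01759971]), 'opening': 0.008059830899730808}
36.05776771933375
```

>>> carry_out(linear=[[0.013, -0.036, -0.01], [0.026, -0.072, -0.02], [0.039, -0.108, -0.03], [0.052, -0.144, -0.05], [0.065, -0.18, -0.06], [0.073, -0.203, -0.07], [0.073, -0.203, -0.09], [0.073, -0.203, -0.09]], roll=[-0.03, -0.06, -0.09, -0.12, -0.137, -0.137, -0.137, -0.137])

```text
clock: 3.3
tool_pos: [0.5646, -0.2478, 0.1649]
eef_rot: [0.515, 0.857, -0.0, -0.002]
contact_force: [-0.8, 1.8, -0.2]
opening: 0.007
```

```bash
python3 - <<'E'
from h import *
np.set_printoptions(precision=4,suppress=True)
s=snapshot("side"); save(s,"side2",(330,150,440,290),5)
st=status.get_state(); print(st['tool_pos'],st['contact_force'])
for r in tip_of(s,"tally_knob"): print(r["pixel"],r["confidence"],atz(s,r["pixel"],.102))
E
```

```text
[ 0.5652 -0.246   0.1665] [ 0.2591 -0.2956 -0.5346]
[370.9, 218.9] 0.64 [ 0.613  -0.2216  0.102 ]
[237.4, 182.8] 0.46 [0.3621 0.222  0.102 ]
```

View pics/side2.png

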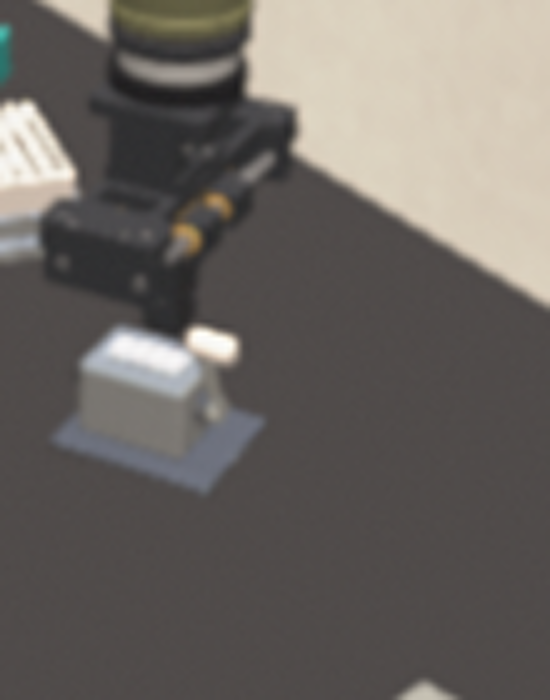

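The side view shows the shut fingers up at crop (165,310), on the −x side of the knob at (213,345). The side view puts the knob at (0.613, −0.222), which agrees with the top view. I'll descend and push.

>>> carry_out(linear=[[0, 0, -0.03], [0, 0, -0.061], [0, 0, -0.061], [0.018, 0.009, -0.061], [0.026, 0.014, -0.061], [0.035, 0.019, -0.061], [0.044, 0.024, -0.061], [0.053, 0.028, -0.061]], roll=[0, 0, 0, 0, 0, 0, 0, 0])

```text
clock: 4.07
tool_pos: [0.6198, -0.2168, 0.1082]
eef_rot: [0.513, 0.858, 0.0, -0.0]
contact_force: [-3.3, -0.4, 1.6]
opening: 0.007
```

```bash
python3 - <<'E'
from h import *
np.set_printoptions(precision=4,suppress=True)
s=snapshot("side"); save(s,"side3",(330,150,440,290),4)
st=status.get_state(); print(st['tool_pos'],st['contact_force'])
E
```

```text
[ 0.6224 -0.2153  0.1081] [0.0929 0.6822 1.7306]
```

View pics/side3.png

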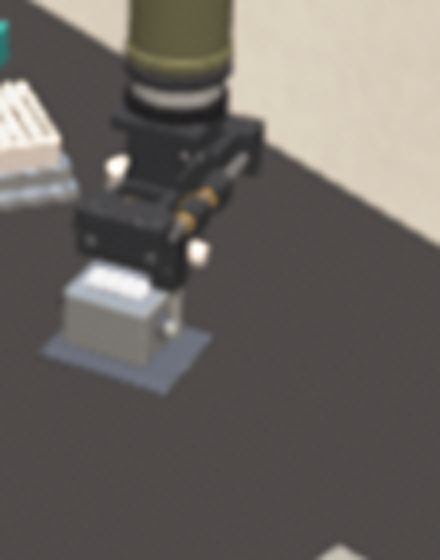

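The knob, at crop (198,252), is about midway and moving with the fingers. I'll push on to the stop.

>>> carry_out(linear=[[0.008, 0.004, -0.002], [0.016, 0.009, -0.002], [0.023, 0.012, -0.003], [0.029, 0.0155, -0.003], [0.033, 0.018, -0.003], [0.033, 0.018, -0.003]], roll=[0, 0, 0, 0, 0, 0])

```text
clock: 4.62
tool_pos: [0.6515, -0.1995, 0.1042]
eef_rot: [0.513, 0.859, -0.002, -0.002]
contact_force: [-9.5, -4.1, 4.8]
opening: 0.005
```

```bash
python3 - <<'E'
from h import *
np.set_printoptions(precision=4,suppress=True)
s=snapshot("side"); save(s,"side4",(330,150,440,290),4)
st=status.get_state(); print(st['tool_pos'],st['contact_force'])
E
```

```text
[ 0.6515 -0.1995  0.1043] [-9.1195 -3.6514  3.3967]
```

View pics/side4.png

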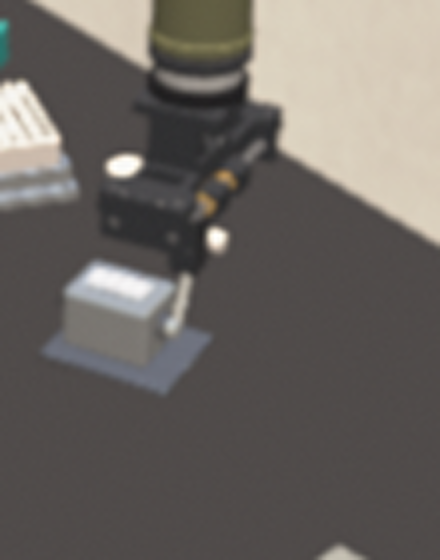

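The push force is about 10 N against the 3 N spring, and the tool advanced 42 mm where about 40 was expected, so the lever is at its stop. I'll give a brief extra push, then retreat and let it return home.

>>> carry_out(linear=[[0.005, 0.003, 0], [0.005, 0.003, 0], [-0.02, -0.011, 0], [-0.045, -0.024, 0], [-0.07, -0.038, 0], [-0.09, -0.049, 0], [-0.1, -0.054, 0.03], [-0.1, -0.054, 0.06]], roll=[0, 0, 0, 0, 0, 0, 0, 0])

```text
clock: 5.33
tool_pos: [0.5481, -0.2549, 0.1635]
eef_rot: [0.514, 0.858, -0.002, -0.005]
contact_force: [0.4, -0.3, -0.2]
opening: 0.003
```

>>> carry_out(linear=[[0, 0.0, 0.03], [0, 0.0, 0.06], [0, 0.0, 0.06]], roll=[0, 0, 0], gripper=0.45)

```text
clock: 5.58
tool_pos: [0.5528, -0.2554, 0.2298]
eef_rot: [0.514, 0.858, -0.001, 0.002]
contact_force: [0.8, -0.1, -0.2]
opening: 0.209
```

```bash
python3 - <<'E'
from h import *
np.set_printoptions(precision=4,suppress=True)
t=snapshot("top"); save(t,"top5",(225,120,430,220),3.9)
s=snapshot("side"); save(s,"side5",(280,130,440,290),4)
st=status.get_state(); print(st)
for r in tip_of(s,"tally_knob"): print("side",r["pixel"],r["confidence"],atz(s,r["pixel"],.102))
for r in tip_of(t,"tally_knob"): print(r["pixel"],r["confidence"],atz(t,r["pixel"],.102))
for q in["retainer_post","retainer_pivot"]:
  for n,p in(("t",t),("s",s)):
    for r in tip_of(p,q): print(n,q,r["pixel"],r["confidence"],atz(p,r["pixel"],.08))
E
```

```text
{'clock': 5.6833, 'q': array([ 0.4215,  0.702 , -0.1151,  1.6567,  0.1064,  0.7947,  0.7495]), 'qd': array([-0.0029,  0.0417,  0.0066,  0.0431,  0.0047, -0.0015,  0.0014]), 'joint_torque': array([  0.2281, -53.9737,  -0.1683, -14.6614,  -0.0172,   0.0944,
         0.006 ]), 'tool_pos': array([ 0.5501, -0.2544,  0.2251]), 'eef_rot': array([ 0.514 ,  0.8578, -0.0014, -0.0026]), 'contact_force': array([-1.5093,  0.084 , -0.4345]), 'moment': array([0.0165, 0.0342, 0.009 ]), 'opening': 0.29799526717568375}
side [233.4, 180.8] 0.55 [0.3558 0.2446 0.102 ]
side [372.0, 217.6] 0.54 [ 0.6201 -0.2175  0.102 ]
[400.0, 182.6] 0.55 [ 0.6154 -0.2237  0.102 ]
[243.7, 269.1] 0.55 [0.3566 0.217  0.102 ]
t retainer_post [280.8, 182.4] 0.72 [0.6102 0.1211 0.08  ]
t retainer_post [400.0, 181.8] 0.49 [ 0.6205 -0.2272  0.08  ]
s retainer_post [314.7, 180.7] 0.43 [0.619  0.1249 0.08  ]
t retainer_pivot [240.6, 167.3] 0.78 [0.6519 0.2408 0.08  ]
s retainer_pivot [303.5, 169.9] 0.66 [0.6285 0.227  0.08  ]
```

View pics/top5.png

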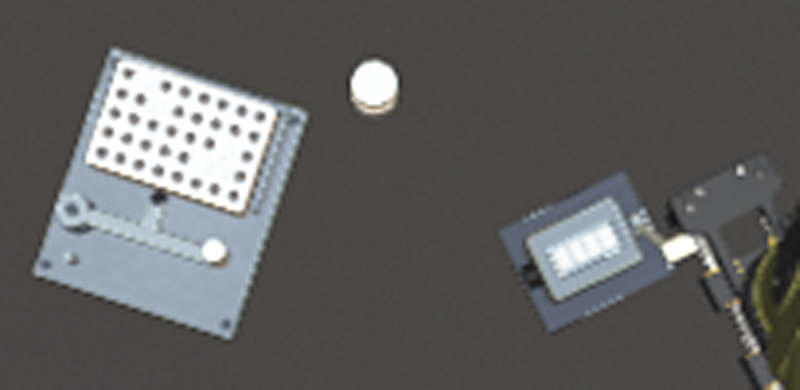

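View pics/side5.png

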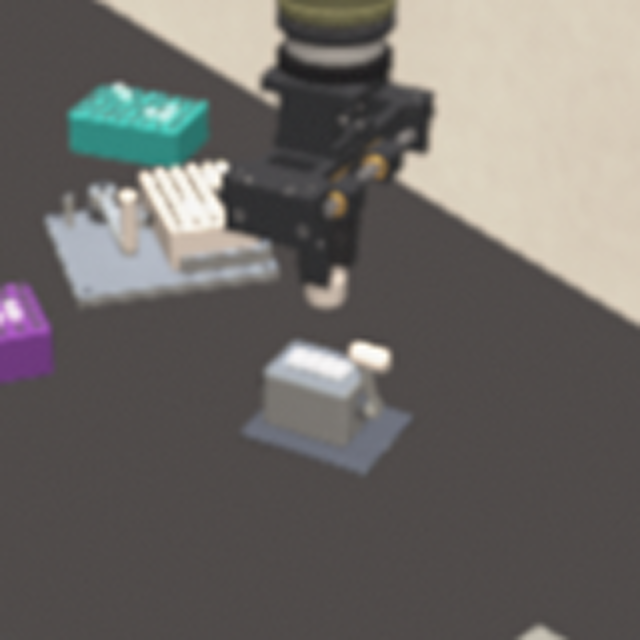

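The lever is back home: the knob is at top px (400,183), giving (0.615,−0.224), the same as before. Now the nest geometry.

```bash
python3 - <<'E'
from h import *
np.set_printoptions(precision=4,suppress=True)
t=snapshot("top")
c=[(np.array(p)/6-.5+6*0+np.array([225,120])) for p in [(175,75),(473,175),(355,520),(53,420)]]
W=np.array([atz(t,p,.012) for p in c]); print(W)
print("ctr",W.mean(0),[np.linalg.norm(W[i]-W[(i+1)%4]) for i in range(4)])
e=[W[0]-W[3],W[1]-W[2],]; print("yaw x",[np.degrees(np.arctan2(v[1],v[0])) for v in e])
e=[W[0]-W[1],W[3]-W[2]]; print("yaw y-90",[np.degrees(np.arctan2(v[1],v[0]))-90 for v in e])
g=t["img"].astype(int).min(2)
sub=g[175:195,268:292]; m=(sub>215); ys,xs=np.nonzero(m); print("post px",xs.mean()+268,ys.mean()+175,m.sum())
post=atz(t,(xs.mean()+268,ys.mean()+175),.095); print("post",post)
hub=atz(t,(110/6-.5+225,322/6-.5+120),.045); print("hub",hub,np.linalg.norm((hub-post)[:2]))
yaw=np.arctan2(*(hub-post)[[1,0]])-np.pi/2; print("yaw arm",np.degrees(yaw))
m=(g[125:180,240:305]>200).astype(np.uint8)
E
```

```text
[[0.7732 0.2163 0.012 ]
 [0.7246 0.061  0.012 ]
 [0.5453 0.1161 0.012 ]
 [0.5927 0.2725 0.012 ]]
ctr [0.6589 0.1665 0.012 ] [np.float64(0.16277128824937206), np.float64(0.1875847088914421), np.float64(0.16335896880528145), np.float64(0.1890015952339266)]
yaw x [np.float64(-17.284561056102145), np.float64(-17.10632502075801)]
yaw y-90 [np.float64(-17.36608495061317), np.float64(-16.868517393349606)]
post px 279.3333333333333 183.875 24
post [0.604  0.1239 0.095 ]
hub [0.6395 0.2395 0.045 ] 0.12096398884233589
yaw arm -17.045650493964985
```

Nest yaw is −17.1°. The post is at (0.604, 0.124) and the pivot at (0.639, 0.239), 121 mm apart against a nominal 120. At the stop the post should be near (0.522, 0.212). Moving above the post with the jaws along nest x.

>>> carry_out(linear=[[0.005, 0.038, 0], [0.011, 0.076, 0], [0.016, 0.114, 0], [0.022, 0.152, 0], [0.027, 0.19, -0.01], [0.032, 0.228, -0.02], [0.038, 0.266, -0.03], [0.043, 0.304, -0.03]], roll=[-0.08, -0.16, -0.24, -0.32, -0.4, -0.48, -0.56, -0.64])

```text
clock: 6.7
tool_pos: [0.5896, 0.0514, 0.1902]
eef_rot: [0.759, 0.651, -0.002, -0.007]
contact_force: [-0.3, -0.2, -0.1]
opening: 0.454
```

>>> carry_out(linear=[[0.005, 0.035, 0], [0.01, 0.07, 0], [0.01, 0.07, 0], [0.01, 0.07, 0]], roll=[-0.08, -0.15, -0.15, -0.15])

```text
clock: 7.03
tool_pos: [0.5992, 0.1252, 0.1894]
eef_rot: [0.804, 0.595, -0.002, -0.008]
contact_force: [-1.5, -1.5, -0.3]
opening: 0.45
```

```bash
python3 - <<'E'
from h import *
np.set_printoptions(precision=4,suppress=True)
s=snapshot("side"); save(s,"side6",(250,110,390,230),5)
st=status.get_state(); print(st)
from scipy.spatial.transform import Rotation as R
print(np.degrees(np.arctan2(*R.from_quat(st['eef_rot']).as_matrix()[[1,0],1])))
for r in tip_of(s,"retainer_post"): print("side",r["pixel"],r["confidence"],atz(s,r["pixel"],.08))
E
```

```text
{'clock': 7.0833, 'q': array([-0.3649,  0.7651,  0.1706,  1.6744, -0.1957,  0.7286, -0.3939]), 'qd': array([ 0.0467, -0.0094,  0.0308,  0.0171,  0.0052,  0.0003,  0.0013]), 'joint_torque': array([ -2.6533, -52.7146,   2.3646, -13.2146,  -0.2541,   0.0121,
        -0.0305]), 'tool_pos': array([0.5993, 0.1221, 0.1896]), 'eef_rot': array([ 0.805 ,  0.5932, -0.0021, -0.0074]), 'contact_force': array([-0.2127, -1.2453, -0.307 ]), 'moment': array([-0.0811,  0.0106,  0.0032]), 'opening': 0.452653665202604}
-17.22003974059831
side [316.4, 179.2] 0.58 [0.6302 0.132  0.08  ]
```

View pics/side6.png

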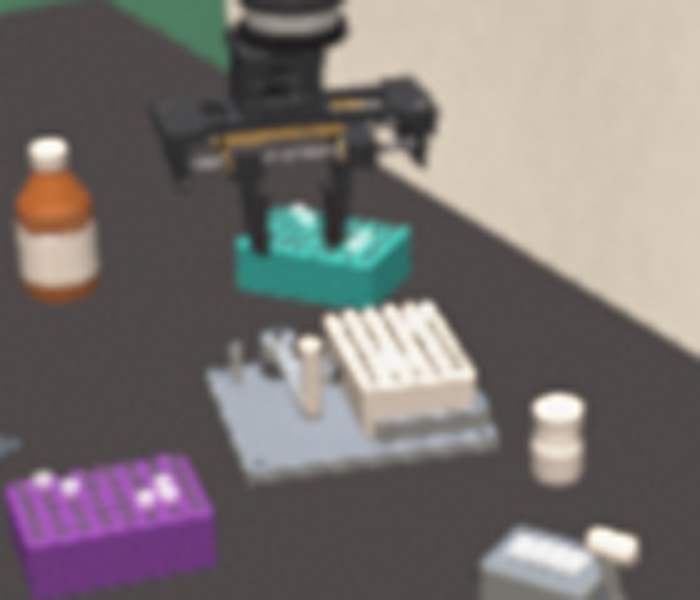

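The post's top is at crop (311,345). The open fingers sit above it, aligned along nest x. I'll descend around it and look before closing.

>>> carry_out(linear=[[0.005, 0.002, -0.03], [0.005, 0.002, -0.06], [0.005, 0.002, -0.085], [0.005, 0.002, -0.1], [0.005, 0.002, -0.104], [0.005, 0.002, -0.104]], roll=[0, 0, 0, 0, 0, 0])

```text
clock: 7.63
tool_pos: [0.6038, 0.1199, 0.0849]
eef_rot: [0.807, 0.591, -0.004, -0.007]
contact_force: [0.2, -0.2, 0.7]
opening: 0.447
```

```bash
python3 - <<'E'
from h import *
np.set_printoptions(precision=4,suppress=True)
s=snapshot("side"); save(s,"side7",(270,130,370,220),7)
st=status.get_state(); print(st['tool_pos'],st['contact_force'],st['opening'])
E
```

```text
[0.6047 0.1205 0.0861] [ 0.205  -0.2787  0.5494] 0.45072854170321236
```

View pics/side7.png

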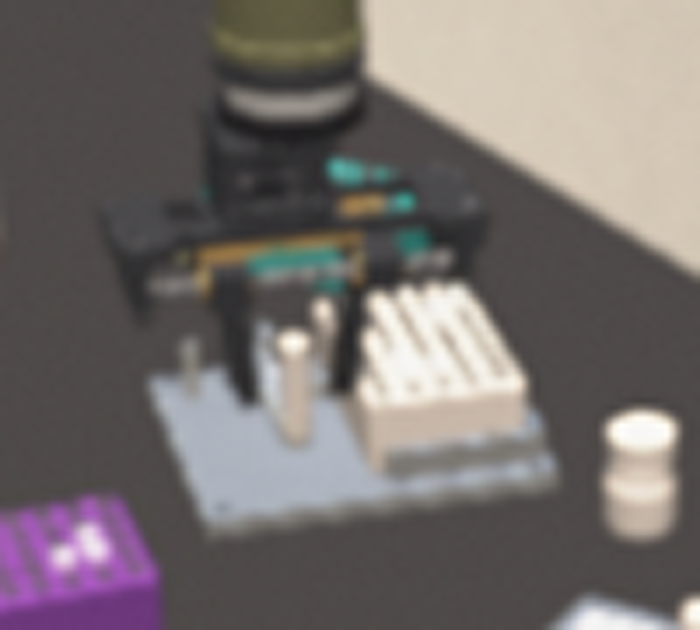

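```bash
python3 - <<'E'
from h import *
np.set_printoptions(precision=4,suppress=True)
s=snapshot("side"); T=np.linalg.inv(s["world_from_camera"])
def pr(P):
    c=T[:3,:3]@P+T[:3,3]; px=np.array([s["fx"]*c[0]/c[2]+s["cx"],s["fy"]*c[1]/c[2]+s["cy"]]); return px,(px-[270,130]+.5)*7
tc=np.array([.6047,.1205,.0861]); n=np.array([.956,-.294,0])
for nm,P in dict(tcp=tc,tipL=tc-n*.029-[0,0,.019],tipR=tc+n*.029-[0,0,.019],posttop=np.array([.604,.124,.095]),postbot=np.array([.604,.124,.041])).items(): print(nm,*pr(P))
for px in[(293,343),(293,335)]:
    p=np.array(px)/7-.5+[270,130]; print(atz(s,p,.095),dep(s,p))
for px in[(247,395),(345,388),(235,330),(325,310)]:
    p=np.array(px)/7-.5+[270,130]; print("f",dep(s,p))
E
```

```text
tcp [311.8427 180.6463] [296.3986 358.0242]
tipL [304.1738 186.3492] [242.7163 397.9445]
tipR [319.7871 184.2961] [352.0097 383.5727]
posttop [311.1126 178.1189] [291.2882 340.332 ]
postbot [311.5955 191.3117] [294.6683 432.6822]
[0.6032 0.1209 0.095 ] [0.6009 0.1167 0.0974]
[0.6078 0.1288 0.095 ] [ 0.7021  0.3009 -0.003 ]
f [0.5734 0.1173 0.075 ]
f [0.6269 0.1098 0.067 ]
f [0.5692 0.1192 0.1124]
f [0.6711 0.2066 0.0604]
```

Projection agrees: the TCP falls at crop (296,358) and the post at (293,343), centred between the fingers. Closing the jaws.

>>> carry_out(linear=[[0, 0, 0], [0, 0, 0], [0, 0, 0], [0, 0, 0], [0, 0, 0], [0, 0, 0]], roll=[0, 0, 0, 0, 0, 0], gripper=0, grip_force=25)

```text
clock: 8.23
tool_pos: [0.6049, 0.1213, 0.0876]
eef_rot: [0.806, 0.592, -0.002, -0.007]
contact_force: [-2.4, -1.1, 6.0]
opening: 0.169
```

```bash
python3 - <<'E'
from h import *
np.set_printoptions(precision=4,suppress=True)
st=status.get_state(); print(st['tool_pos'],st['contact_force'],st['opening'])
piv=np.array([.6395,.2387]); th=np.radians(-17.1); x=np.array([np.cos(th),np.sin(th)]); y=np.array([-x[1],x[0]])
p0=st['tool_pos'][:2]
q0=np.arctan2(-(p0-piv)@x,-(p0-piv)@y); print("q0",q0,np.linalg.norm(p0-piv))
for q in np.arange(0,1.15,.075):
    p=piv+.12*(-np.sin(q)*x-np.cos(q)*y); print(round(q,3),p-(piv-.12*y))
E
```

```text
[0.6049 0.1213 0.0876] [-2.3672 -1.0914  5.9727] 0.1694882597708061
q0 -0.011713196835852181 0.12242118085006756
0.0 [0. 0.]
0.075 [-0.0085  0.003 ]
0.15 [-0.0167  0.0066]
0.225 [-0.0247  0.0108]
0.3 [-0.0323  0.0156]
0.375 [-0.0396  0.0209]
0.45 [-0.0464  0.0268]
0.525 [-0.0527  0.0331]
0.6 [-0.0586  0.04  ]
0.675 [-0.0639  0.0472]
0.75 [-0.0687  0.0548]
0.825 [-0.0729  0.0628]
0.9 [-0.0765  0.071 ]
0.975 [-0.0794  0.0795]
1.05 [-0.0818  0.0882]
1.125 [-0.0834  0.0971]
```

The jaws have the post (opening 15 mm). I'll swing it along the arc with the tool turning.

>>> carry_out(linear=[[-0.0085, 0.003, 0], [-0.0167, 0.0066, 0], [-0.0247, 0.0108, 0], [-0.0323, 0.0156, 0], [-0.0396, 0.0209, 0], [-0.0464, 0.0268, 0], [-0.0527, 0.0331, 0], [-0.0586, 0.04, 0]], roll=[-0.075, -0.15, -0.225, -0.3, -0.375, -0.45, -0.525, -0.6])

```text
clock: 8.9
tool_pos: [0.5471, 0.1594, 0.0877]
eef_rot: [0.946, 0.325, 0.001, -0.005]
contact_force: [2.2, -3.6, -1.4]
opening: 0.168
```

```bash
python3 - <<'E'
from h import *
np.set_printoptions(precision=4,suppress=True)
s=snapshot("top"); save(s,"top8",(215,110,335,230),5)
st=status.get_state(); print(st['tool_pos'],st['contact_force'],st['opening'],st['q'])
from scipy.spatial.transform import Rotation as R
print(np.degrees(np.arctan2(*R.from_quat(st['eef_rot']).as_matrix()[[1,0],1])))
piv=np.array([.6395,.2387]); th=np.radians(-17.1); x=np.array([np.cos(th),np.sin(th)]); y=np.array([-x[1],x[0]])
p0=st['tool_pos'][:2]
q0=np.arctan2(-(p0-piv)@x,-(p0-piv)@y); print("q0",q0,np.linalg.norm(p0-piv))
for q in (.7,.8,.9,1.0,1.05,1.1): print(q,piv+.12*(-np.sin(q)*x-np.cos(q)*y)-p0)
E
```

```text
[0.5454 0.1614 0.0876] [ 0.3385 -3.5161  2.1992] 0.17151877815690558 [-0.5057  0.8895  0.2505  1.8721 -0.4981  0.4433 -0.8   ]
-52.17587679709403
q0 0.5849580064486108 0.12175248983463852
0.7 [-0.0068  0.0123]
0.8 [-0.0128  0.0227]
0.9 [-0.0177  0.0336]
1.0 [-0.0215  0.045 ]
1.05 [-0.0229  0.0508]
1.1 [-0.0241  0.0567]
```

View pics/top8.png

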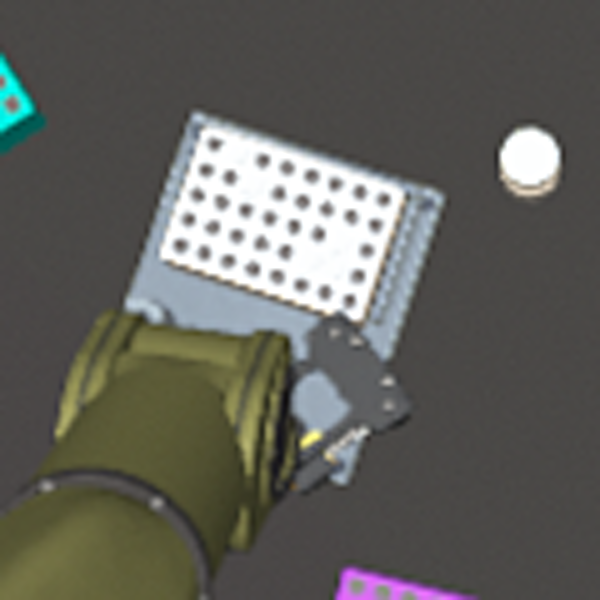

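The rack is still in place and the arm is following, at about 0.585 rad. I'll continue to the stop with a slight overshoot to press on it.

>>> carry_out(linear=[[-0.0068, 0.0123, 0], [-0.0128, 0.0227, 0], [-0.0177, 0.0336, 0], [-0.0215, 0.045, 0], [-0.0229, 0.0508, 0], [-0.0241, 0.0567, 0], [-0.0241, 0.0567, 0], [-0.0241, 0.0567, 0]], roll=[-0.1, -0.2, -0.3, -0.4, -0.45, -0.48, -0.48, -0.48])

```text
clock: 9.62
tool_pos: [0.522, 0.2104, 0.0876]
eef_rot: [0.996, 0.088, 0.002, -0.001]
contact_force: [0.5, -13.4, -0.4]
opening: 0.169
```

```bash
cat > chk.py <<'E'
from h import *
import sys
np.set_printoptions(precision=4,suppress=True)
s=snapshot("side"); save(s,sys.argv[1],(230,130,370,220),5.5)
t=snapshot("top"); save(t,sys.argv[1]+"t",(150,110,430,300),2.8)
st=status.get_state(); print(st['clock'],st['tool_pos'],st['contact_force'],st['opening'],st['q'])
piv=np.array([.6395,.2387]); th=np.radians(-17.1); x=np.array([np.cos(th),np.sin(th)]); y=np.array([-x[1],x[0]])
p0=st['tool_pos'][:2]
q0=np.arctan2(-(p0-piv)@x,-(p0-piv)@y); print("q0",q0,np.linalg.norm(p0-piv))
tan=-np.cos(q0)*x+np.sin(q0)*y; print("tan",tan,"f",st['contact_force'][:2]@tan)
for r in tip_of(t,"tally_knob"): print(r["pixel"],r["confidence"],atz(t,r["pixel"],.102))
for r in tip_of(t,"rack"): print("rack",r["pixel"],r["confidence"])
E
python3 chk.py side9
```

```text
9.7167 [0.522  0.2104 0.0876] [  0.8985 -14.5898  -0.4109] 0.17755224016950366 [-0.6825  0.9077  0.3827  1.8982 -0.7091  0.4703 -1.1825]
q0 1.0363236389695099 0.12081156230487419
tan [-0.2338  0.9723] f -14.395412490150061
[241.1, 266.8] 0.65 [0.3629 0.2247 0.102 ]
[398.4, 182.9] 0.38 [ 0.6144 -0.2192  0.102 ]
rack [271.5, 157.7] 0.67
rack [200.0, 134.3] 0.61
rack [378.1, 185.4] 0.31
rack [239.9, 171.0] 0.29
```

View pics/side9.png

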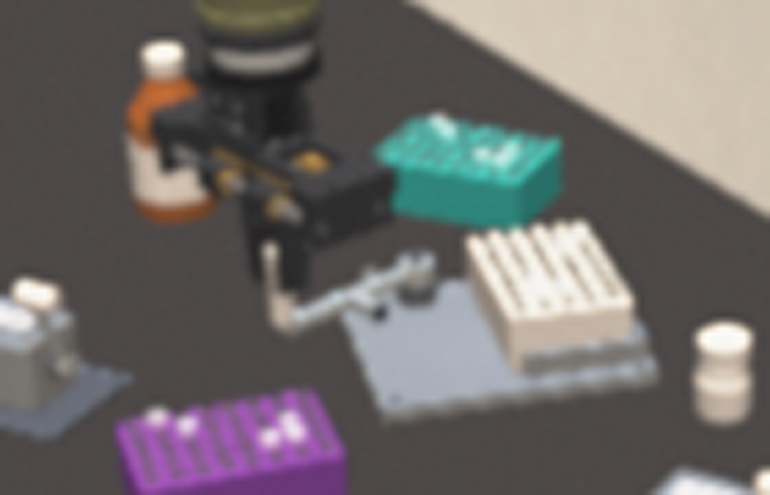

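View pics/side9t.png

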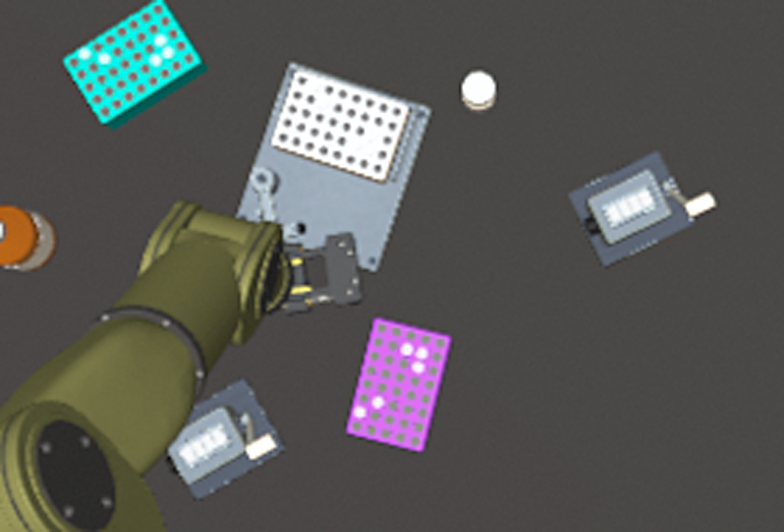

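The tangential push is 14 N against the 7.5 N spring, with the angle at about 1.04, so the arm is on its stop. I'll hold it there with slightly more push.

>>> carry_out(linear=[[-0.002, 0.01, 0], [-0.002, 0.01, 0], [-0.002, 0.01, 0], [-0.002, 0.01, 0], [-0.002, 0.01, 0], [-0.002, 0.01, 0]], roll=[0, 0, 0, 0, 0, 0])

```text
clock: 10.32
tool_pos: [0.522, 0.2108, 0.0876]
eef_rot: [0.996, 0.085, 0.003, 0.005]
contact_force: [2.8, -17.7, -3.4]
opening: 0.172
```

```bash
python3 chk.py side10
```

```text
10.4167 [0.522  0.2108 0.0876] [  2.5175 -16.9792  -2.632 ] 0.17717495626817334 [-0.6981  0.9113  0.3981  1.8971 -0.7058  0.4726 -1.1978]
q0 1.0391430745098262 0.12080122277720393
tan [-0.2311  0.9729] f -17.101412908905978
[242.9, 265.5] 0.59 [0.3667 0.2197 0.102 ]
[396.1, 182.7] 0.47 [ 0.6148 -0.2126  0.102 ]
rack [270.0, 156.6] 0.95
rack [201.1, 135.8] 0.83
rack [296.7, 250.2] 0.8
```

More push gives more force and almost no movement (0.4 mm), so it is hard on the stop. Handing in.

```bash
python3 -c "
from h import *
print(finish_job())"
```

```text
the job is handed in; nothing more can be done
None
```

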